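# Put the spray cans away in the parts store

## Task

An orange oil filter has been left in the blue stock tray: first, before touching any can, move it to the middle of the grey returns box. Then pick out the three spray cans and stand each one centred on the coloured disc in the stock tray of its own colour. Set everything down upright without dropping it or knocking anything over, and leave the oil bottle and the grease tin where they are.

Things in the scene. Friction and masses are not known exactly. Their poses are not given: they have to be found in the camera images.
- can_red: Loose upright spray can, a plain rigid cylinder 52 mm in diameter and 140 mm tall, white with a red band and a full-width red cap (the top 36 mm), 150 to 310 g. Origin: centre of the underside; z up. It starts in a row with the other cans, the oil bottle and the grease tin, in any order, centres 90 mm or more apart left to right.
- can_yellow: Loose upright spray can, a plain rigid cylinder 52 mm in diameter and 140 mm tall, white with a yellow band and a full-width yellow cap (the top 36 mm), 150 to 310 g. Origin: centre of the underside; z up. It starts in a row with the other cans, the oil bottle and the grease tin, in any order, centres 90 mm or more apart left to right.
- can_blue: Loose upright spray can, a plain rigid cylinder 52 mm in diameter and 140 mm tall, white with a blue band and a full-width blue cap (the top 36 mm), 150 to 310 g. Origin: centre of the underside; z up. It starts in a row with the other cans, the oil bottle and the grease tin, in any order, centres 90 mm or more apart left to right.
- tray_red: Stock tray for red cans: fixed cardboard tray 116 x 116 mm, rim 18 mm high, floor 4 mm thick, with a red disc 80 mm across in the middle of its floor and red strips outside two walls. Origin: centre of the underside, below the disc's centre; z up. The three trays stand side by side beyond the row, in any order.
- tray_yellow: Stock tray for yellow cans: fixed cardboard tray 116 x 116 mm, rim 18 mm high, floor 4 mm thick, with a yellow disc 80 mm across in the middle of its floor and yellow strips outside two walls. Origin: centre of the underside, below the disc's centre; z up. The three trays stand side by side beyond the row, in any order.
- tray_blue: Stock tray for blue cans: fixed cardboard tray 116 x 116 mm, rim 18 mm high, floor 4 mm thick, with a blue disc 80 mm across in the middle of its floor and blue strips outside two walls. Origin: centre of the underside, below the disc's centre; z up. The three trays stand side by side beyond the row, in any order. The oil filter starts on its disc.
- filter: Loose oil filter, an upright cylinder 62 mm in diameter and 90 mm tall, orange with a dark steel foot and black flutes round the top, 210 to 420 g. Origin: centre of the underside; z up. It starts standing in the blue stock tray, hiding most of the blue disc.
- returns: Returns box: fixed grey open plastic box 140 x 140 mm, rim 30 mm high, walls 5 mm, floor 5 mm thick with a black rubber mat. Origin: centre of the underside; z up. It stands at the left or the right end of the row of cans; a green tub of nuts of the same size stands at the other end.
- oil_bottle: Bystander, to be left alone: loose black oil bottle, 54 mm in diameter, with a paper label, a narrow neck and a small red screw cap, 136 mm tall overall. Origin: centre of the underside; z up. It stands in the row among the cans.
- grease_tin: Bystander, to be left alone: loose low steel grease tin with a blue lid, 66 mm in diameter, 68 mm tall. Origin: centre of the underside; z up. It stands in the row among the cans.
Mind the look-alikes: they are no part of the job. Several things look just like the can_blue: the one meant starts farthest to the robot's right.

How it is judged:
By the outcome, as a careful person would: the job done as asked, in the order asked, and still so for the second after the job is handed in, with the robot touching nothing.
It also fails if it takes over 120 s, if anything falls off the work surface, if the arm or the gripper's body presses on something with over 40 N, if the wrist force passes 120 N, or if a joint passes its speed limit or range.

## Robot

A 7-joint arm with a two-finger parallel gripper is mounted at the origin on the work surface. World frame = base frame: x ahead of the robot, y to its left, z up, the work surface at z = 0. Lengths are in m, angles in rad, forces in N, time in s.
With the tool pointing down it reaches from about 0.425 to 0.925 m from the base axis. Payload 6.8 kg.
Tool frame: the origin (TCP) lies midway between the tips of the shut fingers; the grasp point (between the pads) lies 19 mm behind it (ctrl.grip_point_offset is the distance from the TCP to the grasp point, in m); z points along the fingers, y is the line along which they close (so a half turn about z gives the same grasp; the last joint's range is limited). The gripper opens to 88 mm and grips with 3 to 60 N. Pads are 20 mm wide; open, the fingers measure 115 mm over their backs; the gripper's body (75 mm by 178 mm) begins 61 mm behind the grasp point.
Start: joints at [1.009, 0.477, 0.022, 1.555, -0.011, 1.109, -0.083], TCP at [0.296, -0.607, 0.223] pointing down, gripper open.
Joint ranges: [-2.96, 2.96], [-0.34, 2.1], [-1.41, 1.46], [0.24, 2.44], [-1.37, 4.51], [0.17, 1.92], [-2.96, 2.96]. Speed limits (rad/s): [2.39, 2.39, 3.14, 3.14, 3.14, 3.14, 3.14].

## Interface

Orientations are given as a rotation vector (axis times angle).
In Python, from rig import sense, cams, job, ctrl gives the robot as it stands. The module is installed in compiled form; this text tells all that it offers.
- The arm moves only by the tool arm_command, never from a script. Its argument "plan" is a list of rows, each a list of 2 entries, a list of its own where there are three numbers: the shift along the world's x, y, z each as a share of 0.2 m, from -1 to 1, then the turn about the world's z as a share of pi rad, from -1 to 1. A call has 1 to 20 rows; each row is the pose to reach, as a shift and turn from the pose commanded when the call began, turning the shorter way round; what a row does not reach only later rows make up. A row lasts 1/12 s, in which the tool goes at most 41.7 mm and 7.16 degrees, less where a joint would pass 70% of its speed; a pose out of reach is approached as far as the arm can. A call with a number of a shift or a turn outside -1 to 1 is refused whole. A call with a gripper value outside its range is refused whole. "gripper" is the closure, from -1 (fully open) to 1 (shut), set as the call begins (left out, the last holds). The fingers move at their own pace and stop on an object; "grip_force" is the grip in N (left out, the last holds). Time passes only in rows, so rows that repeat a pose let the fingers close. It gives the time, the measured TCP pose, the force, the opening and the grip force at its end, in the units of the state.
- sense(): the state, without advancing time (a new reading comes with each control period).
- cams.grab_frame(name): name is "side" or "top"; returns (picture, depth): 400x640x3 uint8, blue, green, red; 400x640 float32, m along the optical axis (not along the pixel's ray), 0 where there is no reading.
- cams.camera_info(name): a dict with "intrinsics" (3x3 intrinsics, pixels), "world_from_camera" (4x4, takes a point from camera to world coordinates). Camera axes: x right, y down, z forward; pixel columns grow to the right and rows downward; lengths in m; the calibration is good to about 2 mm. A picture is of the moment at which its call begins. camera_info takes no time and is no camera call.
- job.hand_in(): hands the job in; it is judged then, once.
The state is a dict: "time_s": time; "joints": joint angles; "joint_vel": joint speeds; "tau": joint torques, N m; "tool_pos": TCP position; "tool_rot": TCP orientation; "force": force on the tool from outside, world axes, zero at the start; "ft_torque": the same for the moment, N m; "finger_gap": opening from 0.0 (shut) to 1.0 (fully open); "gripper_force": force on a finger pad.
Only numpy, scipy, OpenCV 4.12 (cv2) and the standard library are available. Lean on these libraries where they do the work, as an engineer would, in place of code of your own. Each camera call takes 0.05 s, during which the arm holds its last target. There are 200 camera calls.

## Working session

There is one attempt and no reset: what is moved stays moved. The work goes in short steps, Python scripts to look and compute and a tool call to move; the robot and the scene stay as the last step left them, time stands still between calls to the robot, and variables do not carry over. Pictures are saved under pics/ and viewed, at most 14 in all, crops included, and the job is handed in when it is done.

Besides the shell and the picture viewer there is one more tool, called after ">>>" by a JSON object that holds its "op" and its "data", one argument or row to a line. arm_command: Moves the arm, as the interface text tells. Shift numbers are shares of 0.2 m and turn numbers shares of pi rad, none past 1 either way. Its arguments: {"type":"object","properties":{"plan":{"type":"array"},"gripper":{"type":"number"},"grip_force":{"type":"number"}},"required":["plan"]}

```bash
mkdir -p pics
cat > h.py <<'E'
import numpy as np, cv2
from rig import sense, cams, job, ctrl
def cloud(n):
    p,d=cams.grab_frame(n); i=cams.camera_info(n); K=np.array(i["intrinsics"]); T=np.array(i["world_from_camera"])
    v,u=np.mgrid[:400,:640]
    c=np.stack([(u-K[0,2])/K[0,0]*d,(v-K[1,2])/K[1,1]*d,d],-1)
    w=c@T[:3,:3].T+T[:3,3]; w[d==0]=np.nan
    return p,w
E
python3 - <<'E'
from h import *
for n in("top","side"):
    p,w=cloud(n); cv2.imwrite(f"pics/{n}0.png",p); np.save(f"{n}0.npy",w)
    print(n,np.round(cams.camera_info(n)["world_from_camera"],3).tolist())
s=sense(); print(s["tool_pos"],s["tool_rot"],s["force"],s["time_s"],s["finger_gap"],ctrl.grip_point_offset)
E
```

```text
top [[0.009, -0.989, 0.147, 0.308], [-1.0, -0.006, 0.015, 0.01], [-0.014, -0.147, -0.989, 1.274], [0.0, 0.0, 0.0, 1.0]]
side [[-0.863, -0.365, 0.35, 0.135], [-0.505, 0.648, -0.57, 0.597], [-0.018, -0.668, -0.744, 0.785], [0.0, 0.0, 0.0, 1.0]]
[ 0.29564768 -0.6062017   0.22177068] [-3.05952964e+00 -7.06376231e-01  7.92800386e-04] [ 0.85646906 -0.10151911 -0.48160784] 0.1 0.9996261876970853 0.0187
```

View pics/top0.png

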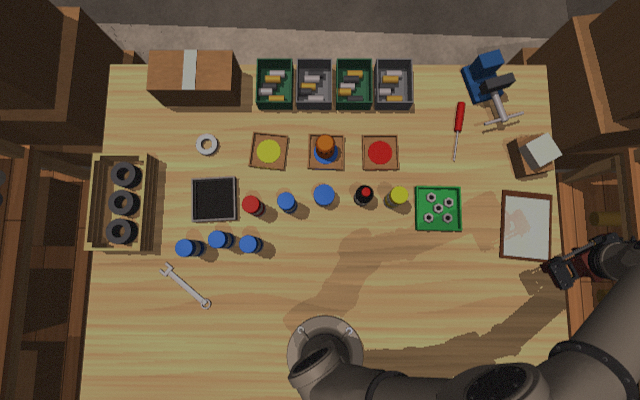

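View pics/side0.png

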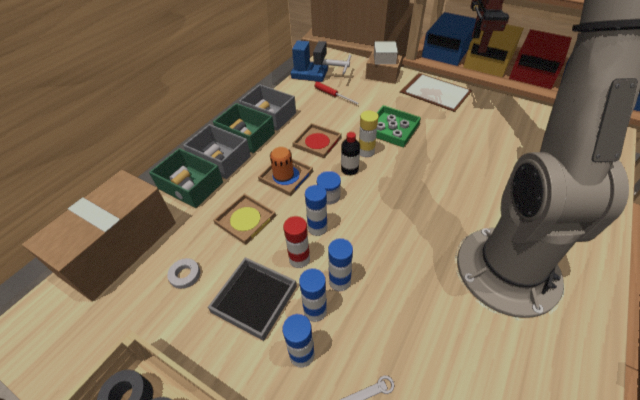

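Top view: the row is returns box (215,199), red can (252,205), blue can (287,202), grease tin (323,195), oil bottle (364,194), yellow can (399,196) and green tub (438,208). Trays are yellow (268,151), blue with the filter (326,151) and red (380,152).
Candidates for can_blue: (287,202), (250,244), (220,240) and (188,248). The blue-lidded grease tin (323,195) could also be mistaken for it. The robot's right is image right, so I choose (287,202).

Run:
```python
from h import *
p=cv2.imread("pics/top0.png"); w=np.load("top0.npy"); s=cv2.imread("pics/side0.png"); ws=np.load("side0.npy")
def circ(P):
    A=np.c_[2*P,np.ones(len(P))]; x=np.linalg.lstsq(A,(P**2).sum(1),rcond=None)[0]; return x[:2]
def ob(name,c,r,zlo,zhi):
    for nm,W in(("top",w),("side",ws)):
        base=ref.get(name) if nm=="side" else w[c[1],c[0],:2]
        m=(np.hypot(W[...,0]-base[0],W[...,1]-base[1])<r)&(W[...,2]>zlo)&(W[...,2]<zhi)
        P=W[m]; 
        if not len(P): print(name,nm,"none");continue
        e=cv2.minEnclosingCircle(P[:,:2].astype(np.float32))
        if nm=="top": ref[name]=np.array(e[0])
        print(name,nm,len(P),"z",np.round(np.median(P[:,2]),3),"mean",P[:,:2].mean(0).round(4),"circ",np.round(e[0],4),round(e[1],4))
ref={}
for n,c in dict(red=(252,203),blue=(287,200),tin=(323,195),yellow=(399,194),f1=(250,242),f2=(220,238),f3=(187,247)).items():
    ob(n,c,.045,.130 if n!="tin" else .06,.15 if n!="tin" else .075)
ob("filter",(325,144),.045,.085,.1)
ob("bottle",(365,190),.045,.03,.15)
for n,c in dict(ty=(268,151),tb=(326,151),tr=(380,152),ret=(215,199),tub=(438,208)).items():
    q=w[c[1],c[0],:2]; R=.1 if n in("ret","tub") else .085
    m=(abs(w[...,0]-q[0])<R)&(abs(w[...,1]-q[1])<R)
    z=w[...,2]; m&=((z>.022)&(z<.036)) if R==.1 else ((z>.012)&(z<.022))
    m=cv2.morphologyEx(m.astype(np.uint8),cv2.MORPH_OPEN,np.ones((1,1)))
    k,l,st,_=cv2.connectedComponentsWithStats(m,connectivity=8); 
    i=1+np.argmax(st[1:,4]); P=w[l==i][:,:2].astype(np.float32); r=cv2.minAreaRect(P)
    print(n,"n",len(P),np.round(r[0],4),np.round(r[1],4),round(r[2],1))
hsv=cv2.cvtColor(p,cv2.COLOR_BGR2HSV)
for n,c in dict(ty=(268,151),tr=(380,152)).items():
    h=hsv[c[1],c[0],0].astype(int); dh=abs(hsv[...,0].astype(int)-h); dh=np.minimum(dh,180-dh)
    m=((dh<6)&(hsv[...,1]>130)).astype(np.uint8); k,l=cv2.connectedComponents(m); P=w[l==l[c[1],c[0]]]
    e=cv2.minEnclosingCircle(P[:,:2].astype(np.float32)); print("disc",n,len(P),P.mean(0).round(4),np.round(e[0],4),round(e[1],4))
cv2.imwrite("pics/crop0.png",cv2.resize(p[130:265,165:425],None,fx=3,fy=3,interpolation=cv2.INTER_CUBIC))
```

```text
red top 248 z 0.139 mean [0.4452 0.219 ] circ [0.4458 0.2197] 0.0259
red side 415 z 0.142 mean [0.4454 0.2231] circ [0.4478 0.2194] 0.0264
blue top 246 z 0.139 mean [0.4553 0.1166] circ [0.4558 0.1171] 0.0261
blue side 336 z 0.142 mean [0.4555 0.1205] circ [0.4586 0.1178] 0.0266
tin top 348 z 0.067 mean [0.485 0.006] circ [0.4851 0.0062] 0.0327
tin side 367 z 0.07 mean [0.4855 0.0081] circ [0.4872 0.0057] 0.0339
yellow top 249 z 0.139 mean [ 0.4752 -0.2112] circ [ 0.4755 -0.2124] 0.0263
yellow side 209 z 0.142 mean [ 0.476  -0.2069] circ [ 0.4768 -0.2133] 0.0273
f1 top 255 z 0.139 mean [0.3304 0.2227] circ [0.3303 0.2232] 0.0257
f1 side 474 z 0.142 mean [0.3309 0.2267] circ [0.3322 0.2239] 0.0261
f2 top 263 z 0.139 mean [0.3431 0.3124] circ [0.3435 0.3131] 0.0259
f2 side 562 z 0.142 mean [0.3433 0.3161] circ [0.3452 0.3138] 0.0264
f3 top 266 z 0.14 mean [0.3179 0.405 ] circ [0.3179 0.4062] 0.026
f3 side 702 z 0.142 mean [0.318  0.4088] circ [0.3196 0.4072] 0.0261
filter top 277 z 0.092 mean [0.6412 0.0032] circ [0.6433 0.0035] 0.0309
filter side 270 z 0.095 mean [0.6407 0.0083] circ [0.6444 0.004 ] 0.0306
bottle top 306 z 0.106 mean [ 0.4785 -0.1125] circ [ 0.484  -0.1159] 0.0274
bottle side 590 z 0.091 mean [ 0.4794 -0.1021] circ [ 0.4847 -0.1134] 0.0271
ty n 85 [0.6027 0.1943] [0.1182 0.05  ] 80.9
tb n 162 [0.6339 0.001 ] [0.1156 0.1149] 0.1
tr n 128 [ 0.6339 -0.178 ] [0.1133 0.1163] 0.8
ret n 346 [0.4753 0.3601] [0.1404 0.142 ] 3.8
tub n 352 [ 0.4511 -0.3571] [0.1415 0.1409] 89.6
disc ty 448 [nan nan nan] [0.641  0.1902] 0.0405
disc tr 447 [ 0.6372 -0.1772  0.0051] [ 0.6392 -0.1773] 0.0416
```

View pics/crop0.png

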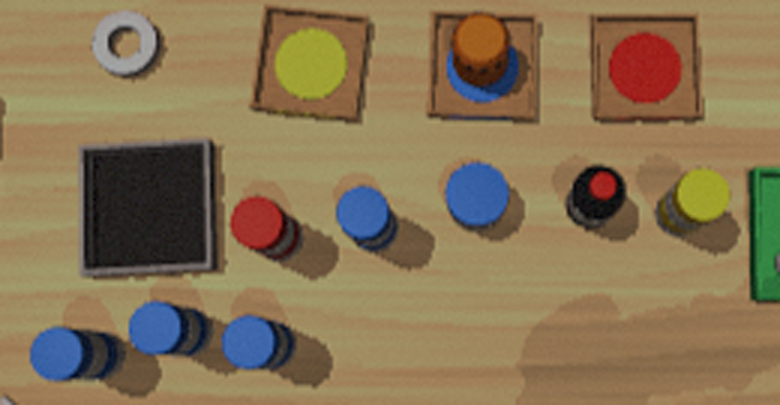

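The crop confirms that the blue can at (287,202) is the rightmost blue one; the lower-left trio are look-alikes and the larger, lower lid is the tin. Next I'll refine the tray centres by intersecting the disc and rim rays with their known planes.

Run:
```python
from h import *
def cent(n,c,z):
    p=cv2.imread(f"pics/{n}0.png"); i=cams.camera_info(n); K=np.array(i["intrinsics"]); T=np.array(i["world_from_camera"])
    hsv=cv2.cvtColor(p,cv2.COLOR_BGR2HSV).astype(int); dh=abs(hsv[...,0]-hsv[c[1],c[0],0]); dh=np.minimum(dh,180-dh)
    _,l=cv2.connectedComponents(((dh<7)&(hsv[...,1]>120)).astype(np.uint8)); v,u=np.where(l==l[c[1],c[0]])
    r=np.c_[(u-K[0,2])/K[0,0],(v-K[1,2])/K[1,1],np.ones(len(u))]@T[:3,:3].T
    P=T[:3,3]+r*((z-T[2,3])/r[:,2])[:,None]; P=P[:,:2]
    print(n,c,P.mean(0).round(4),((P.max(0)+P.min(0))/2).round(4),np.ptp(P,axis=0).round(4))
cent("top",(268,151),.005);cent("side",(245,219),.005)
cent("top",(380,152),.005);cent("side",(318,142),.005)
for n in("top","side"):
  w=np.load(n+"0.npy");z=w[...,2]
  for q in((.64,.19),(.638,.001),(.638,-.177)):
    m=(abs(w[...,0]-q[0])<.068)&(abs(w[...,1]-q[1])<.068)&(z>.013)&(z<.024)&((abs(w[...,0]-q[0])>.045)|(abs(w[...,1]-q[1])>.045))
    P=w[m][:,:2]; r=cv2.minAreaRect(P.astype(np.float32)); print(n,q,len(P),np.round(r[0],4),np.round(r[1],4),round(r[2]))
  q=(.475,.36); m=(abs(w[...,0]-q[0])<.08)&(abs(w[...,1]-q[1])<.08)&(z>.024)&(z<.036)
  r=cv2.minAreaRect(w[m][:,:2].astype(np.float32)); print(n,"ret",np.round(r[0],4),np.round(r[1],4))
  m=(abs(w[...,0]-q[0])<.04)&(abs(w[...,1]-q[1])<.04); print("mat z",np.median(w[m][:,2]).round(4))
```

```text
top (268, 151) [0.6399 0.1903] [0.6411 0.1897] [0.0783 0.0768]
side (245, 219) [0.6418 0.1895] [0.6418 0.1888] [0.0798 0.0791]
top (380, 152) [ 0.6374 -0.1773] [ 0.6378 -0.1769] [0.0746 0.076 ]
side (318, 142) [ 0.6391 -0.1795] [ 0.6382 -0.1798] [0.0782 0.0772]
top (0.64, 0.19) 197 [0.6378 0.1903] [0.117  0.1186] 84
top (0.638, 0.001) 180 [0.6359 0.0011] [0.1152 0.1185] 89
top (0.638, -0.177) 202 [ 0.6349 -0.1773] [0.1161 0.1176] 0
top ret [0.4753 0.3601] [0.1404 0.142 ]
mat z 0.0051
side (0.64, 0.19) 411 [0.6406 0.1886] [0.1191 0.1199] 84
side (0.638, 0.001) 272 [6.377e-01 2.000e-04] [0.1196 0.1194] 88
side (0.638, -0.177) 288 [ 0.6372 -0.1781] [0.1204 0.1221] 1
side ret [0.4776 0.3592] [0.1424 0.1415]
mat z 0.0079
```

>>> {"op": "arm_command", "data": {
  "plan": [
    [[0,0,0.3],0],
    [[0,0,0.3],0]
  ],
  "gripper": -1
}}

```text
time_s: 0.27
tool_pos: [0.296, -0.6069, 0.2847]
tool_rot: [3.061, 0.707, 0.0]
force: [1.1, -0.6, 1.2]
finger_gap: 0.999
gripper_force: 0.0
```

>>> {"op": "arm_command", "data": {
  "plan": [
    [[0.6,1,0],0.3556],
    [[0.6,1,0],0.3556],
    [[0.6,1,0],0.3556],
    [[0.6,1,0],0.3556],
    [[0.6,1,0],0.3556],
    [[0.6,1,0],0.3556],
    [[0.6,1,0],0.3556],
    [[0.6,1,0],0.3556],
    [[0.6,1,0],0.3556],
    [[0.6,1,0],0.3556]
  ]
}}

```text
time_s: 1.1
tool_pos: [0.4157, -0.4064, 0.2823]
tool_rot: [-2.216, -2.226, 0.0]
force: [0.1, -0.9, -0.7]
finger_gap: 1.004
gripper_force: 0.0
```

>>> {"op": "arm_command", "data": {
  "plan": [
    [[0.6,1,0],0],
    [[0.6,1,0],0],
    [[0.6,1,0],0],
    [[0.6,1,0],0],
    [[0.6,1,0],0],
    [[0.6,1,0],0],
    [[0.6,1,0],0],
    [[0.6,1,0],0]
  ]
}}

```text
time_s: 1.77
tool_pos: [0.5364, -0.2052, 0.2824]
tool_rot: [-2.22, -2.222, -0.0]
force: [-0.3, -1.8, 0.2]
finger_gap: 1.004
gripper_force: 0.0
```

>>> {"op": "arm_command", "data": {
  "plan": [
    [[0.535,1,0],0],
    [[0.535,1,0],0],
    [[0.535,1,0],0],
    [[0.535,1,0],0],
    [[0.535,1,0],0],
    [[0.535,1,0],0],
    [[0.535,1,0],0],
    [[0.535,1,0],0],
    [[0.535,1,0],0]
  ]
}}

```text
time_s: 2.52
tool_pos: [0.6425, -0.0101, 0.2822]
tool_rot: [2.226, 2.216, -0.003]
force: [-0.4, -0.6, 0.2]
finger_gap: 1.002
gripper_force: 0.0
```

>>> {"op": "arm_command", "data": {
  "plan": [
    [[0,0.055,0],0],
    [[0,0.055,0],0],
    [[0,0.055,-0.25],0],
    [[0,0.055,-0.5],0],
    [[0,0.055,-0.7],0],
    [[0,0.055,-0.7],0],
    [[0,0.055,-0.7],0],
    [[0,0.055,-0.7],0]
  ]
}}

```text
time_s: 3.18
tool_pos: [0.6426, 0.0038, 0.1426]
tool_rot: [-2.222, -2.22, 0.001]
force: [0.4, 0.4, 1.6]
finger_gap: 1.001
gripper_force: 0.0
```

Run:
```python
from h import *
p,w=cloud("side"); cv2.imwrite("pics/side1.png",cv2.resize(p[80:280,160:440],None,fx=2.5,fy=2.5)); print(sense()["tool_pos"])
```

```text
[0.64377307 0.00407782 0.14413109]
```

View pics/side1.png

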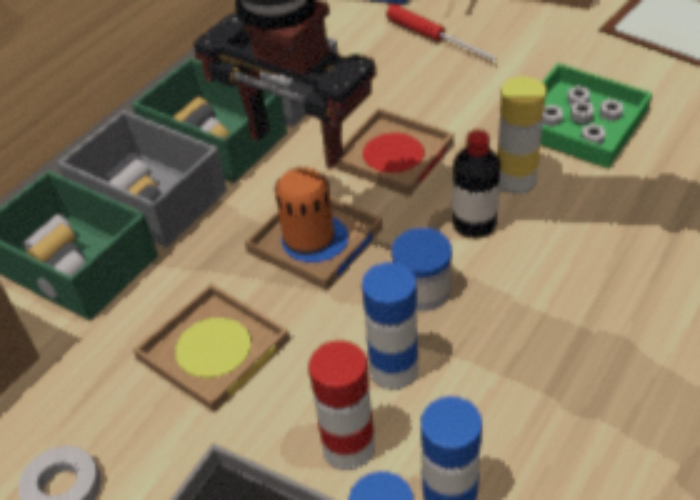

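The crop shows the open fingers above the filter (300,210), in front of and behind it along x. I'll descend and grip.

>>> {"op": "arm_command", "data": {
  "plan": [
    [[0,0,-0.17],0],
    [[0,0,-0.34],0],
    [[0,0,-0.45],0],
    [[0,0,-0.51],0],
    [[0,0,-0.51],0],
    [[0,0,-0.51],0]
  ]
}}

```text
time_s: 3.73
tool_pos: [0.6443, 0.0044, 0.0424]
tool_rot: [2.221, 2.22, 0.003]
force: [-0.4, 0.1, -0.2]
finger_gap: 1.001
gripper_force: 0.0
```

>>> {"op": "arm_command", "data": {
  "plan": [
    [[0,0,0],0],
    [[0,0,0],0],
    [[0,0,0],0],
    [[0,0,0],0],
    [[0,0,0],0],
    [[0,0,0],0],
    [[0,0,0],0],
    [[0,0,0],0]
  ],
  "gripper": 1,
  "grip_force": 25
}}

```text
time_s: 4.4
tool_pos: [0.6441, 0.0044, 0.0418]
tool_rot: [2.22, 2.22, 0.003]
force: [0.6, -0.0, 5.7]
finger_gap: 0.704
gripper_force: 25.0
```

>>> {"op": "arm_command", "data": {
  "plan": [
    [[0,0,0.05],0],
    [[0,0,0.15],0],
    [[0,0,0.3],0],
    [[0,0,0.45],0],
    [[0,0,0.6],0],
    [[0,0,0.7],0],
    [[0,0,0.75],0],
    [[0,0,0.75],0]
  ]
}}

```text
time_s: 5.07
tool_pos: [0.6437, 0.0045, 0.193]
tool_rot: [2.22, 2.22, 0.004]
force: [0.7, -0.4, -2.2]
finger_gap: 0.702
gripper_force: 25.0
```

>>> {"op": "arm_command", "data": {
  "plan": [
    [[-0.02,0.05,0],0],
    [[-0.07,0.15,0],0],
    [[-0.14,0.3,0],0],
    [[-0.21,0.45,0],0],
    [[-0.28,0.6,0],0],
    [[-0.35,0.75,0],0],
    [[-0.42,0.889,0],0]
  ]
}}

```text
time_s: 5.65
tool_pos: [0.5559, 0.184, 0.1883]
tool_rot: [-2.218, -2.221, 0.006]
force: [0.1, 0.5, -1.2]
finger_gap: 0.7
gripper_force: 25.0
```

>>> {"op": "arm_command", "data": {
  "plan": [
    [[-0.07,0.15,0],0],
    [[-0.14,0.3,0],0],
    [[-0.21,0.45,0],0],
    [[-0.28,0.6,0],0],
    [[-0.35,0.75,0],0],
    [[-0.4,0.85,0],0],
    [[-0.42,0.888,0],0],
    [[-0.42,0.888,0],0],
    [[-0.42,0.888,0],0],
    [[-0.42,0.888,0],0]
  ]
}}

```text
time_s: 6.48
tool_pos: [0.4757, 0.3574, 0.1896]
tool_rot: [2.223, 2.218, -0.003]
force: [1.1, 0.7, -2.5]
finger_gap: 0.701
gripper_force: 25.0
```

Run:
```python
from h import *
print(sense()["tool_pos"])
for n in("top","side"):
    p,w=cloud(n); s=p[100:260,150:310] if n=="top" else p[150:350,150:400]; cv2.imwrite(f"pics/{n}2.png",cv2.resize(s,None,fx=2,fy=2))
    hsv=cv2.cvtColor(p,cv2.COLOR_BGR2HSV); m=(abs(w[...,0]-.476)<.06)&(abs(w[...,1]-.36)<.06)&(w[...,2]<.26)&(hsv[...,0]>5)&(hsv[...,0]<16)&(hsv[...,1]>150)
    P=w[m]; print(n,len(P),P.min(0).round(3),P.max(0).round(3))
```

```text
[0.47567989 0.35741427 0.18959859]Traceback (most recent call last):
  File "<stdin>", line 6, in <module>
    return umr_minimum(a, axis, None, out, keepdims, initial, where)
ValueError: zero-size array to reduction operation minimum which has no identity
```

>>> {"op": "arm_command", "data": {
  "plan": [
    [[0,0.01,0],0],
    [[0,0.01,-0.1],0],
    [[0,0.01,-0.25],0],
    [[0,0.01,-0.4],0],
    [[0,0.01,-0.55],0],
    [[0,0.01,-0.65],0],
    [[0,0.01,-0.7],0],
    [[0,0.01,-0.7],0],
    [[0,0.01,-0.7],0],
    [[0,0.01,-0.7],0]
  ]
}}

```text
time_s: 7.37
tool_pos: [0.4761, 0.3624, 0.0523]
tool_rot: [2.222, 2.221, 0.004]
force: [0.7, -0.2, -3.3]
finger_gap: 0.699
gripper_force: 25.0
```

Run:
```python
from h import *
print(sense()["tool_pos"],sense()["force"])
p,w=cloud("side"); cv2.imwrite("pics/side3.png",cv2.resize(p[150:350,150:400],None,fx=2.5,fy=2.5))
hsv=cv2.cvtColor(p,cv2.COLOR_BGR2HSV); m=(abs(w[...,0]-.476)<.06)&(abs(w[...,1]-.36)<.06)&(hsv[...,0]>5)&(hsv[...,0]<16)&(hsv[...,1]>150)
P=w[m]; print(len(P),P.min(0).round(3),P.max(0).round(3))
```

```text
[0.47605454 0.36244945 0.05226327] [ 0.70235928 -0.21495105 -3.31259224]
432 [0.435 0.336 0.008] [0.522 0.396 0.228]
```

View pics/side3.png

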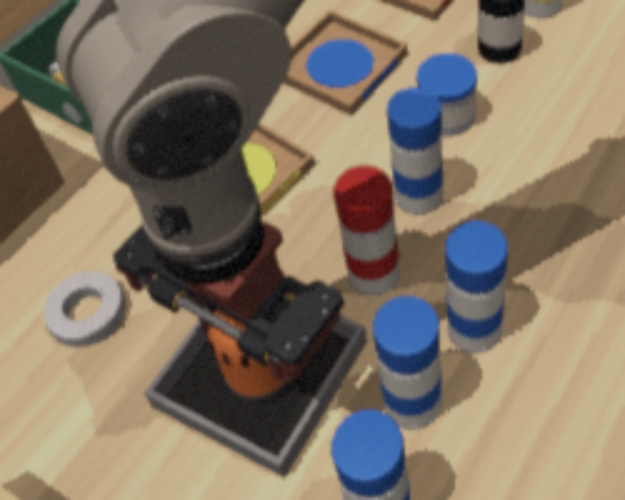

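The filter hangs upright over the mat (crop 255,370), clear of the walls. I'll lower it gently.

>>> {"op": "arm_command", "data": {
  "plan": [
    [[0,-0.01,-0.02],0],
    [[0,-0.01,-0.03],0],
    [[0,-0.01,-0.035],0],
    [[0,-0.01,-0.04],0],
    [[0,-0.01,-0.04],0],
    [[0,-0.01,-0.04],0]
  ]
}}

```text
time_s: 7.92
tool_pos: [0.475, 0.3597, 0.0428]
tool_rot: [2.221, 2.221, 0.0]
force: [-0.1, -0.8, -0.9]
finger_gap: 0.706
gripper_force: 25.0
```

>>> {"op": "arm_command", "data": {
  "plan": [
    [[0,0,0],0],
    [[0,0,0],0],
    [[0,0,0],0],
    [[0,0,0],0],
    [[0,0,0],0],
    [[0,0,0],0]
  ],
  "gripper": -1
}}

```text
time_s: 8.42
tool_pos: [0.475, 0.3598, 0.0427]
tool_rot: [-2.221, -2.222, -0.0]
force: [-0.5, 0.3, -1.4]
finger_gap: 0.999
gripper_force: 0.0
```

>>> {"op": "arm_command", "data": {
  "plan": [
    [[0,0,0.1],0],
    [[0,0,0.3],0],
    [[0,0,0.5],0],
    [[0,0,0.7],0],
    [[0,0,0.9],0],
    [[0,0,1],0],
    [[0,0,1],0],
    [[0,0,1],0]
  ]
}}

```text
time_s: 9.08
tool_pos: [0.4754, 0.3601, 0.2439]
tool_rot: [2.221, 2.221, 0.004]
force: [-0.3, 1.2, -1.0]
finger_gap: 0.999
gripper_force: 0.0
```

>>> {"op": "arm_command", "data": {
  "plan": [
    [[-0.04,-0.15,0],0],
    [[-0.08,-0.3,0],0],
    [[-0.12,-0.5,0],0],
    [[-0.145,-0.65,0],0],
    [[-0.145,-0.7,0],0],
    [[-0.145,-0.7,0],0],
    [[-0.145,-0.7,0],0],
    [[-0.145,-0.7,0],0]
  ]
}}

```text
time_s: 9.75
tool_pos: [0.4457, 0.2213, 0.2422]
tool_rot: [-2.219, -2.223, -0.0]
force: [-0.4, 0.6, -0.4]
finger_gap: 0.999
gripper_force: 0.0
```

```bash
cat >> h.py <<'E'
def top(w,c,lo,hi,r=.045):
    P=w[(np.hypot(w[...,0]-c[0],w[...,1]-c[1])<r)&(w[...,2]>lo)&(w[...,2]<hi)]
    if len(P)<20: return len(P)
    e=cv2.minEnclosingCircle(P[:,:2].astype(np.float32)); return len(P),np.round(e[0],4),round(e[1],4),np.median(P[:,2]).round(4)
E
python3 - <<'E'
from h import *
for n in("top","side"):
    p,w=cloud(n); print(n,"filter",top(w,(.476,.36),.082,.103),"red",top(w,(.4465,.2195),.13,.15))
print(sense()["tool_pos"])
E
```

```text
top filter 0 red (21, array([0.4581, 0.2035]), 0.0143, np.float64(0.1393))
side filter (630, array([0.4743, 0.3577]), 0.0313, np.float64(0.0961)) red (409, array([0.4476, 0.2205]), 0.0263, np.float64(0.1417))
[0.44572626 0.22154201 0.24236449]
```

>>> {"op": "arm_command", "data": {
  "plan": [
    [[0.005,-0.01,-0.15],0],
    [[0.005,-0.01,-0.3],0],
    [[0.005,-0.01,-0.45],0],
    [[0.005,-0.01,-0.6],0],
    [[0.005,-0.01,-0.7],0],
    [[0.005,-0.01,-0.77],0],
    [[0.005,-0.01,-0.77],0],
    [[0.005,-0.01,-0.77],0]
  ]
}}

```text
time_s: 10.52
tool_pos: [0.4464, 0.2188, 0.0882]
tool_rot: [-2.218, -2.223, 0.002]
force: [0.6, 0.0, 0.2]
finger_gap: 1.003
gripper_force: 0.0
```

>>> {"op": "arm_command", "data": {
  "plan": [
    [[0,0,0],0],
    [[0,0,0],0],
    [[0,0,0],0],
    [[0,0,0],0],
    [[0,0,0],0],
    [[0,0,0],0],
    [[0,0,0],0],
    [[0,0,0],0],
    [[0,0,0],0],
    [[0,0,0],0]
  ],
  "gripper": 1,
  "grip_force": 25
}}

```text
time_s: 11.35
tool_pos: [0.4472, 0.2178, 0.089]
tool_rot: [2.221, 2.221, 0.001]
force: [-0.7, -1.1, 5.1]
finger_gap: 0.591
gripper_force: 25.0
```

>>> {"op": "arm_command", "data": {
  "plan": [
    [[0,0,0.05],0],
    [[0,0,0.15],0],
    [[0,0,0.3],0],
    [[0,0,0.45],0],
    [[0.05,0,0.55],0],
    [[0.2,0,0.6],0],
    [[0.35,0,0.6],0],
    [[0.5,0,0.6],0],
    [[0.65,0,0.6],0],
    [[0.8,0,0.6],0],
    [[0.9,0,0.6],0],
    [[0.955,0,0.6],0],
    [[0.955,0,0.6],0],
    [[0.955,0,0.6],0]
  ]
}}

```text
time_s: 12.52
tool_pos: [0.6373, 0.2175, 0.208]
tool_rot: [-2.221, -2.22, 0.002]
force: [-1.1, 0.2, -2.3]
finger_gap: 0.587
gripper_force: 25.0
```

>>> {"op": "arm_command", "data": {
  "plan": [
    [[0,-0.05,0],0],
    [[0,-0.15,0],0],
    [[0,-0.3,0],0],
    [[0,-0.45,0],0],
    [[0,-0.6,0],0],
    [[0,-0.75,0],0],
    [[0,-0.9,0],0],
    [[0,-1,0],0]
  ]
}}

```text
time_s: 13.18
tool_pos: [0.6365, 0.0132, 0.2089]
tool_rot: [2.223, 2.218, -0.003]
force: [-0.3, -1.1, -1.3]
finger_gap: 0.587
gripper_force: 25.0
```

>>> {"op": "arm_command", "data": {
  "plan": [
    [[0,-0.15,0],0],
    [[0,-0.3,0],0],
    [[0,-0.45,0],0],
    [[0,-0.6,0],0],
    [[0,-0.75,0],0],
    [[0,-0.9,0],0],
    [[0,-0.97,0],0],
    [[0,-0.99,0],0],
    [[0,-0.99,0],0],
    [[0,-0.99,0],0],
    [[0,-0.99,0],0]
  ]
}}

```text
time_s: 14.1
tool_pos: [0.6382, -0.1771, 0.2089]
tool_rot: [-2.217, -2.225, -0.002]
force: [-0.5, 0.5, -1.7]
finger_gap: 0.593
gripper_force: 25.0
```

>>> {"op": "arm_command", "data": {
  "plan": [
    [[0,-0.01,-0.1],0],
    [[0,-0.01,-0.25],0],
    [[0,-0.01,-0.4],0],
    [[0,-0.01,-0.5],0],
    [[0,-0.01,-0.54],0],
    [[0,-0.01,-0.54],0],
    [[0,-0.01,-0.54],0],
    [[0,-0.01,-0.54],0]
  ]
}}

```text
time_s: 14.77
tool_pos: [0.6394, -0.1817, 0.1026]
tool_rot: [2.219, 2.221, 0.003]
force: [0.4, -0.8, -1.6]
finger_gap: 0.585
gripper_force: 25.0
```

Run:
```python
from h import *
s=sense(); print(s["tool_pos"],s["force"])
p,w=cloud("side"); cv2.imwrite("pics/side4.png",cv2.resize(p[40:220,240:440],None,fx=3,fy=3))
```

```text
[ 0.63941456 -0.18172943  0.10257471] [ 0.42823371 -0.7831699  -1.57500202]
```

View pics/side4.png

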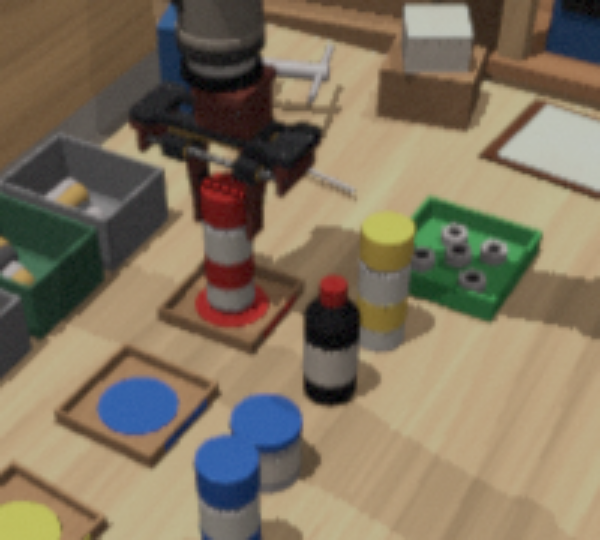

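The red can is upright above the red disc (crop 232,300) and about 9 mm up.

>>> {"op": "arm_command", "data": {
  "plan": [
    [[0,0.012,-0.015],0],
    [[0,0.012,-0.03],0],
    [[0,0.012,-0.037],0],
    [[0,0.012,-0.042],0],
    [[0,0.012,-0.042],0],
    [[0,0.012,-0.042],0]
  ]
}}

```text
time_s: 15.32
tool_pos: [0.6381, -0.1797, 0.0931]
tool_rot: [2.221, 2.221, 0.0]
force: [-2.7, 0.7, 5.4]
finger_gap: 0.591
gripper_force: 25.0
```

Contact (force up by 7 N). I'll release, rise and go to the blue can at (.457,.117).

>>> {"op": "arm_command", "data": {
  "plan": [
    [[0,0,0],0],
    [[0,0,0],0],
    [[0,0,0],0],
    [[0,0,0],0],
    [[0,0,0],0],
    [[0,0,0],0]
  ],
  "gripper": -1
}}

```text
time_s: 15.82
tool_pos: [0.6379, -0.1799, 0.0921]
tool_rot: [-2.221, -2.222, -0.0]
force: [0.4, 0.1, -0.1]
finger_gap: 0.984
gripper_force: 0.0
```

>>> {"op": "arm_command", "data": {
  "plan": [
    [[0,0,0.1],0],
    [[0,0,0.25],0],
    [[0,0,0.4],0],
    [[0,0,0.55],0],
    [[0,0,0.7],0],
    [[0,0,0.75],0],
    [[0,0,0.75],0]
  ]
}}

```text
time_s: 16.4
tool_pos: [0.6397, -0.1801, 0.2456]
tool_rot: [2.218, 2.218, 0.005]
force: [0.5, 0.2, -0.3]
finger_gap: 1.001
gripper_force: 0.0
```

>>> {"op": "arm_command", "data": {
  "plan": [
    [[-0.08,0.15,0],0],
    [[-0.16,0.3,0],0],
    [[-0.24,0.45,0],0],
    [[-0.32,0.6,0],0],
    [[-0.4,0.75,0],0],
    [[-0.45,0.9,0],0],
    [[-0.45,0.9,0],0]
  ]
}}

```text
time_s: 16.98
tool_pos: [0.5447, 0.0071, 0.2408]
tool_rot: [-2.208, -2.229, 0.001]
force: [-0.4, 0.6, 0.5]
finger_gap: 1.001
gripper_force: 0.0
```

>>> {"op": "arm_command", "data": {
  "plan": [
    [[-0.1,0.15,0],0],
    [[-0.2,0.3,0],0],
    [[-0.3,0.4,0],0],
    [[-0.4,0.5,0],0],
    [[-0.45,0.585,0],0],
    [[-0.45,0.585,0],0],
    [[-0.45,0.585,0],0],
    [[-0.45,0.585,0],0]
  ]
}}

```text
time_s: 17.65
tool_pos: [0.4581, 0.1159, 0.2413]
tool_rot: [-2.222, -2.22, 0.002]
force: [0.4, -1.2, 0.4]
finger_gap: 1.001
gripper_force: 0.0
```

Run:
```python
from h import *
s=sense(); print(s["tool_pos"])
for n in("top","side"):
    p,w=cloud(n); print(n,"red",top(w,(.638,-.178),.132,.155),"blue",top(w,(.457,.1173),.13,.15),"filter",top(w,(.476,.36),.082,.103))
```

```text
[0.45811217 0.11586282 0.24129699]
top red (240, array([ 0.6365, -0.1771]), 0.0263, np.float64(0.1434)) blue 0 filter (308, array([0.473 , 0.3581]), 0.0309, np.float64(0.0931))
side red 0 blue (339, array([0.4588, 0.1171]), 0.0269, np.float64(0.142)) filter (633, array([0.4745, 0.3575]), 0.0314, np.float64(0.0962))
```

Red is centred within 1 mm and the filter within 3 mm. Blue is next, going to tray_blue at (.638,.001).

>>> {"op": "arm_command", "data": {
  "plan": [
    [[-0.005,0.006,-0.15],0],
    [[-0.005,0.006,-0.3],0],
    [[-0.005,0.006,-0.45],0],
    [[-0.005,0.006,-0.6],0],
    [[-0.005,0.006,-0.7],0],
    [[-0.005,0.006,-0.765],0],
    [[-0.005,0.006,-0.765],0],
    [[-0.005,0.006,-0.765],0]
  ]
}}

```text
time_s: 18.42
tool_pos: [0.4569, 0.1176, 0.0887]
tool_rot: [-2.222, -2.22, 0.002]
force: [-0.2, 0.5, -0.1]
finger_gap: 0.999
gripper_force: 0.0
```

>>> {"op": "arm_command", "data": {
  "plan": [
    [[0,0,0],0],
    [[0,0,0],0],
    [[0,0,0],0],
    [[0,0,0],0],
    [[0,0,0],0],
    [[0,0,0],0],
    [[0,0,0],0],
    [[0,0,0],0],
    [[0,0,0],0],
    [[0,0,0],0]
  ],
  "gripper": 1,
  "grip_force": 25
}}

```text
time_s: 19.25
tool_pos: [0.4572, 0.1184, 0.0896]
tool_rot: [2.221, 2.221, 0.001]
force: [0.6, -0.9, 4.8]
finger_gap: 0.591
gripper_force: 25.0
```

>>> {"op": "arm_command", "data": {
  "plan": [
    [[0,0,0.05],0],
    [[0,0,0.15],0],
    [[0,0,0.3],0],
    [[0,0,0.45],0],
    [[0.05,0,0.55],0],
    [[0.2,-0.1,0.6],0],
    [[0.35,-0.2,0.6],0],
    [[0.5,-0.3,0.6],0],
    [[0.65,-0.4,0.6],0],
    [[0.8,-0.5,0.6],0],
    [[0.88,-0.55,0.6],0],
    [[0.905,-0.58,0.6],0],
    [[0.905,-0.58,0.6],0],
    [[0.905,-0.58,0.6],0],
    [[0.905,-0.58,0.6],0]
  ]
}}

```text
time_s: 20.5
tool_pos: [0.6365, 0.0039, 0.2093]
tool_rot: [-2.218, -2.223, 0.0]
force: [-0.1, 0.1, -1.8]
finger_gap: 0.593
gripper_force: 25.0
```

>>> {"op": "arm_command", "data": {
  "plan": [
    [[0.004,-0.012,-0.1],0],
    [[0.004,-0.012,-0.25],0],
    [[0.004,-0.012,-0.4],0],
    [[0.004,-0.012,-0.5],0],
    [[0.004,-0.012,-0.54],0],
    [[0.004,-0.012,-0.54],0],
    [[0.004,-0.012,-0.54],0],
    [[0.004,-0.012,-0.54],0]
  ]
}}

```text
time_s: 21.17
tool_pos: [0.6398, 0.0006, 0.1032]
tool_rot: [2.219, 2.221, 0.004]
force: [-0.2, 0.0, -1.7]
finger_gap: 0.587
gripper_force: 25.0
```

>>> {"op": "arm_command", "data": {
  "plan": [
    [[-0.007,0,-0.015],0],
    [[-0.007,0,-0.03],0],
    [[-0.007,0,-0.037],0],
    [[-0.007,0,-0.042],0],
    [[-0.007,0,-0.042],0],
    [[-0.007,0,-0.042],0]
  ]
}}

```text
time_s: 21.67
tool_pos: [0.6376, -0.0002, 0.0935]
tool_rot: [2.221, 2.221, 0.0]
force: [-1.3, 0.0, 4.4]
finger_gap: 0.585
gripper_force: 25.0
```

>>> {"op": "arm_command", "data": {
  "plan": [
    [[0,0,0],0],
    [[0,0,0],0],
    [[0,0,0],0],
    [[0,0,0],0],
    [[0,0,0],0],
    [[0,0,0],0]
  ],
  "gripper": -1
}}

```text
time_s: 22.17
tool_pos: [0.6373, -0.0001, 0.0927]
tool_rot: [-2.221, -2.221, 0.0]
force: [-0.6, -0.3, -0.8]
finger_gap: 0.985
gripper_force: 0.0
```

>>> {"op": "arm_command", "data": {
  "plan": [
    [[0,0,0.1],0],
    [[0,0,0.25],0],
    [[0,0,0.4],0],
    [[0,0,0.55],0],
    [[0,0,0.7],0],
    [[0,0,0.75],0],
    [[0,0,0.75],0]
  ]
}}

```text
time_s: 22.75
tool_pos: [0.639, 0.0003, 0.2461]
tool_rot: [2.219, 2.219, 0.007]
force: [0.2, -0.1, -0.6]
finger_gap: 1.001
gripper_force: 0.0
```

>>> {"op": "arm_command", "data": {
  "plan": [
    [[-0.12,-0.15,0],0],
    [[-0.24,-0.3,0],0],
    [[-0.36,-0.45,0],0],
    [[-0.48,-0.6,0],0],
    [[-0.6,-0.75,0],0],
    [[-0.7,-0.88,0],0],
    [[-0.8,-1,0],0],
    [[-0.8,-1,0],0],
    [[-0.8,-1,0],0],
    [[-0.8,-1,0],0]
  ]
}}

```text
time_s: 23.58
tool_pos: [0.4771, -0.1994, 0.2417]
tool_rot: [-2.22, -2.221, 0.0]
force: [-0.8, 0.6, 0.3]
finger_gap: 1.0
gripper_force: 0.0
```

Run:
```python
from h import *
s=sense(); print(s["tool_pos"])
for n in("top","side"):
    p,w=cloud(n); print(n,"blue",top(w,(.638,.001),.132,.155),"yel",top(w,(.476,-.2127),.13,.15))
```

```text
[ 0.47706936 -0.19938066  0.24168215]
top blue (240, array([ 0.6354, -0.0014]), 0.026, np.float64(0.1431)) yel (95, array([ 0.4769, -0.2077]), 0.024, np.float64(0.1393))
side blue (251, array([ 0.6371, -0.0018]), 0.0276, np.float64(0.1457)) yel (207, array([ 0.4768, -0.2117]), 0.0274, np.float64(0.1418))
```

>>> {"op": "arm_command", "data": {
  "plan": [
    [[-0.005,-0.065,0],0],
    [[-0.005,-0.065,0],0],
    [[-0.005,-0.065,-0.15],0],
    [[-0.005,-0.065,-0.3],0],
    [[-0.005,-0.065,-0.45],0],
    [[-0.005,-0.065,-0.6],0],
    [[-0.005,-0.065,-0.7],0],
    [[-0.005,-0.065,-0.765],0],
    [[-0.005,-0.065,-0.765],0],
    [[-0.005,-0.065,-0.765],0]
  ]
}}

```text
time_s: 24.52
tool_pos: [0.4763, -0.2129, 0.0895]
tool_rot: [-2.22, -2.221, 0.001]
force: [0.3, 1.3, 1.1]
finger_gap: 0.997
gripper_force: 0.0
```

>>> {"op": "arm_command", "data": {
  "plan": [
    [[0,0,0],0],
    [[0,0,0],0],
    [[0,0,0],0],
    [[0,0,0],0],
    [[0,0,0],0],
    [[0,0,0],0],
    [[0,0,0],0],
    [[0,0,0],0],
    [[0,0,0],0],
    [[0,0,0],0]
  ],
  "gripper": 1,
  "grip_force": 25
}}

```text
time_s: 25.35
tool_pos: [0.4767, -0.2132, 0.0902]
tool_rot: [2.221, 2.221, 0.0]
force: [0.1, 0.4, 4.6]
finger_gap: 0.588
gripper_force: 25.0
```

>>> {"op": "arm_command", "data": {
  "plan": [
    [[0,0,0.05],0],
    [[0,0,0.2],0],
    [[0,0,0.35],0],
    [[0,0,0.5],0],
    [[0,0,0.65],0],
    [[0,0,0.8],0],
    [[0,0,0.9],0],
    [[0,0,0.95],0],
    [[0,0,0.95],0],
    [[0,0,0.95],0]
  ]
}}

```text
time_s: 26.18
tool_pos: [0.4757, -0.2129, 0.279]
tool_rot: [-2.221, -2.221, 0.001]
force: [-0.5, -0.2, -4.4]
finger_gap: 0.588
gripper_force: 25.0
```

>>> {"op": "arm_command", "data": {
  "plan": [
    [[0.03,0.05,0],0],
    [[0.08,0.15,0],0],
    [[0.15,0.3,0],0],
    [[0.21,0.45,0],0],
    [[0.27,0.6,0],0],
    [[0.33,0.75,0],0],
    [[0.38,0.9,0],0],
    [[0.41,1,0],0]
  ]
}}

```text
time_s: 26.85
tool_pos: [0.5582, -0.0082, 0.2779]
tool_rot: [-2.214, -2.223, 0.0]
force: [0.5, 1.6, -2.6]
finger_gap: 0.588
gripper_force: 25.0
```

>>> {"op": "arm_command", "data": {
  "plan": [
    [[0.06,0.15,0],0],
    [[0.12,0.3,0],0],
    [[0.18,0.45,0],0],
    [[0.24,0.6,0],0],
    [[0.3,0.75,0],0],
    [[0.36,0.88,0],0],
    [[0.4,0.96,0],0],
    [[0.415,1,0],0],
    [[0.415,1,0],0],
    [[0.415,1,0],0],
    [[0.415,1,0],0]
  ]
}}

```text
time_s: 27.77
tool_pos: [0.641, 0.1851, 0.2791]
tool_rot: [2.223, 2.22, -0.003]
force: [1.0, 0.4, -3.0]
finger_gap: 0.588
gripper_force: 25.0
```

>>> {"op": "arm_command", "data": {
  "plan": [
    [[-0.004,0.02,0],0],
    [[-0.004,0.02,-0.15],0],
    [[-0.004,0.02,-0.3],0],
    [[-0.004,0.02,-0.45],0],
    [[-0.004,0.02,-0.6],0],
    [[-0.004,0.02,-0.75],0],
    [[-0.004,0.02,-0.84],0],
    [[-0.004,0.02,-0.88],0],
    [[-0.004,0.02,-0.88],0],
    [[-0.004,0.02,-0.88],0],
    [[-0.004,0.02,-0.88],0]
  ]
}}

```text
time_s: 28.68
tool_pos: [0.6418, 0.1912, 0.1059]
tool_rot: [2.221, 2.22, 0.005]
force: [1.0, -0.0, -2.9]
finger_gap: 0.585
gripper_force: 25.0
```

Touch is expected near TCP z 0.094.

>>> {"op": "arm_command", "data": {
  "plan": [
    [[-0.007,-0.005,-0.02],0],
    [[-0.007,-0.005,-0.035],0],
    [[-0.007,-0.005,-0.045],0],
    [[-0.007,-0.005,-0.053],0],
    [[-0.007,-0.005,-0.053],0],
    [[-0.007,-0.005,-0.053],0]
  ]
}}

```text
time_s: 29.18
tool_pos: [0.6396, 0.1899, 0.0941]
tool_rot: [2.221, 2.221, 0.001]
force: [-0.9, -1.9, 3.6]
finger_gap: 0.585
gripper_force: 25.0
```

>>> {"op": "arm_command", "data": {
  "plan": [
    [[0,0,0],0],
    [[0,0,0],0],
    [[0,0,0],0],
    [[0,0,0],0],
    [[0,0,0],0],
    [[0,0,0],0]
  ],
  "gripper": -1
}}

```text
time_s: 29.68
tool_pos: [0.6391, 0.19, 0.0932]
tool_rot: [-2.221, -2.222, -0.0]
force: [0.4, -1.2, 0.5]
finger_gap: 0.984
gripper_force: 0.0
```

>>> {"op": "arm_command", "data": {
  "plan": [
    [[0,0,0.1],0],
    [[0,0,0.25],0],
    [[0,0,0.4],0],
    [[0,0,0.55],0],
    [[0,0,0.7],0],
    [[0,0,0.85],0],
    [[0,0,0.95],0],
    [[0,0,0.95],0]
  ]
}}

```text
time_s: 30.35
tool_pos: [0.6411, 0.1913, 0.2889]
tool_rot: [2.219, 2.219, 0.012]
force: [0.1, 1.1, 0.4]
finger_gap: 1.001
gripper_force: 0.0
```

>>> {"op": "arm_command", "data": {
  "plan": [
    [[-0.1,-0.15,0],0],
    [[-0.2,-0.3,0],0],
    [[-0.35,-0.4,0],0],
    [[-0.5,-0.5,0],0],
    [[-0.65,-0.6,0],0],
    [[-0.8,-0.8,0],0],
    [[-0.9,-0.9,0],0],
    [[-0.9,-0.9,0],0],
    [[-0.9,-0.9,0],0],
    [[-0.9,-0.9,0],0]
  ]
}}

```text
time_s: 31.18
tool_pos: [0.4594, 0.0103, 0.2833]
tool_rot: [2.221, 2.221, 0.001]
force: [-0.5, -0.1, -0.1]
finger_gap: 0.999
gripper_force: 0.0
```

Run:
```python
from h import *
s=sense(); print(s["tool_pos"],s["time_s"])
for n in("top","side"):
    p,w=cloud(n); cv2.imwrite(f"pics/{n}9.png",p)
    for k,c in dict(yel=(.64,.19),blue=(.638,.001),red=(.638,-.178)).items(): print(n,k,top(w,c,.132,.155))
    print(n,"filter",top(w,(.476,.36),.082,.103),"tin",top(w,(.486,.006),.06,.075),"bottle",top(w,(.484,-.115),.03,.15))
```

```text
[0.45935936 0.0102688  0.28325126] 31.1833
top yel (245, array([0.637, 0.19 ]), 0.026, np.float64(0.1432))
top blue (47, array([0.6475, 0.0022]), 0.0199, np.float64(0.1428))
top red (238, array([ 0.6357, -0.1771]), 0.0259, np.float64(0.1431))
top filter (306, array([0.473, 0.358]), 0.031, np.float64(0.0933)) tin 0 bottle (241, array([ 0.4837, -0.1164]), 0.027, np.float64(0.1093))
side yel (339, array([0.6406, 0.1908]), 0.0273, np.float64(0.1457))
side blue (252, array([ 6.376e-01, -4.000e-04]), 0.0266, np.float64(0.1458))
side red (100, array([ 0.6368, -0.175 ]), 0.0267, np.float64(0.1457))
side filter (629, array([0.4755, 0.3573]), 0.0317, np.float64(0.096)) tin (383, array([0.4878, 0.0065]), 0.0332, np.float64(0.07)) bottle (588, array([ 0.4848, -0.1134]), 0.0273, np.float64(0.0916))
```

View pics/side9.png

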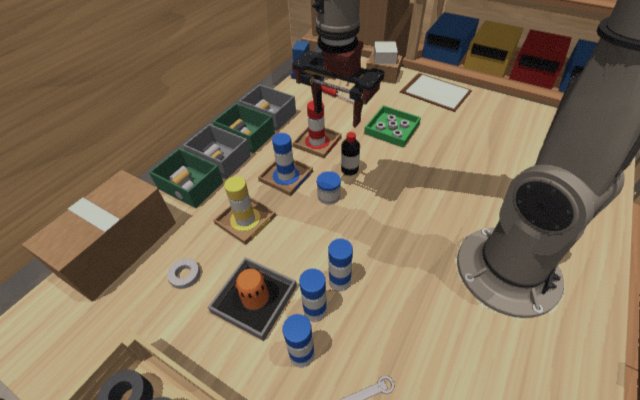

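View pics/top9.png

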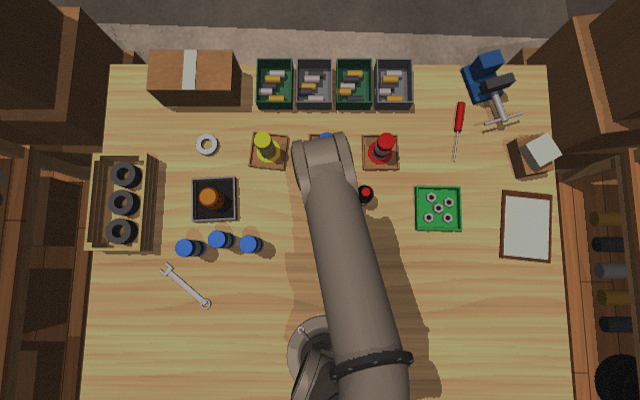

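Both views show the cans upright on their own discs: yellow (240,205), blue (285,160) and red (316,125) in the side view. The filter stands in the returns box (252,290). The bottle and tin haven't moved, and the gripper is clear. Handing in.

```bash
python3 -c "from rig import job; print(job.hand_in())"
```

```text
the job is handed in; nothing more can be done
None
```

I moved the oil filter to the returns box first (about 3 mm off its middle), then stood the red, blue and yellow cans upright within about 3 mm of the centres of their own discs; the bottle and tin were left alone, and the job was handed in at about 31 s.

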